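# Draw the crucible board out over the dish and hold it

## Robot

A 6-joint arm with a two-finger parallel gripper is mounted at the origin on a cart in front of the work surface, level with it; the furniture and walls round the work are solid. World frame = base frame: x ahead of the robot, y to its left, z up, the work surface at z = 0. Lengths are in m, angles in rad, forces in N, time in s.
With the tool pointing down it reaches from about 0.35 to 0.775 m from the base axis. Payload 5.5 kg.
Tool frame: the origin (TCP) lies at the very end of the fingers, on their centre line; the grasp point (between the pads) lies 19 mm behind it; z points along the fingers, y is the line along which they close (so a half turn about z gives the same grasp; the last joint's range is limited). The gripper opens to 85 mm and grips with 20 to 120 N. Pads are 22 mm wide; open, the fingers measure 114 mm over their backs; the gripper's body (76 mm by 85 mm) begins 54 mm behind the grasp point. The pads swing forward as they close: fully open they stand 13 mm farther back than shut.
Start: joints at [-1.322, 0.313, 0.046, 1.304, 0, 1.431], TCP at [0.218, -0.532, 0.231] pointing down, gripper open.
Joint ranges: [-2.76, 2.76], [-0.86, 1.69], [-1.03, 1.26], [-2.2, 2.34], [-1.47, 1.5], [-3.14, 3.14]. Speed limits (rad/s): [2.57, 2.57, 3.14, 3.14, 3.14, 3.14].

## Interface

Orientations are given as a unit quaternion [w, x, y, z].
In Python, from workcell import get_state, read_camera, hand_in gives the robot as it stands.
- The arm moves only by the tool send_rows, never from a script. Its argument "increments" is a list of rows, each an object of numbers: "dx", "dy", "dz": the shift along the world's x, y, z in units of 25 mm (1.0 is 25 mm); "roll": the turn about the world's z in units of 8 degrees (1.0 is 8 degrees); "claw": the opening, from -1 (shut) to 1 (fully open). In form: [{"dx": .., "dy": .., "dz": .., "roll": .., "claw": ..}, ...]. A call has exactly 5 rows; each row is the pose to reach, as a shift and turn from the pose commanded when the call began; what a row does not reach only later rows make up. A row lasts 1/8 s, in which the tool goes at most 62.5 mm and 10.7 degrees, less where a joint would pass 70% of its speed; a pose out of reach is approached as far as the arm can. A call with a gripper value outside its range is refused whole. The fingers move at their own pace and stop on an object; "grip_force" is the grip in N (left out, the last holds). Time passes only in rows, so rows that repeat a pose let the fingers close, or fill a call up. It gives the time, the measured TCP pose, the force, the opening and the grip force at its end, in the units of the state.
- get_state(): the state, without advancing time (a new reading comes with each control period).
- read_camera(name): name is "side" or "top"; returns a dict with "image" (384x512x3 uint8, blue, green, red), "fx", "fy", "cx", "cy" (pixels), "world_to_cam" (4x4, takes a point from world to camera coordinates). Camera axes: x right, y up, looking along -z (the intrinsics and any distortion apply to the point x, -y, -z); pixel columns grow to the right and rows downward; lengths in m; the calibration is good to about 2 mm. A picture is of the moment at which its call begins. There is no depth.
- hand_in(): hands the job in; it is judged then, once.
The state is a dict: "clock": time; "joint_pos": joint angles; "qvel": joint speeds; "tau": joint torques, N m; "tcp_pos": TCP position; "orientation": TCP orientation; "wrist_force": force on the tool from outside, world axes, zero at the start; "ft_torque": the same for the moment, N m; "finger_gap": finger opening in m; "grip_force": force on a finger pad.
Only numpy, scipy, OpenCV 4.12 (cv2) and the standard library are available. Lean on these libraries where they do the work, as an engineer would, in place of code of your own. Each camera call takes 0.05 s, during which the arm holds its last target. There are 200 camera calls.

## Task

Set the white crucible upright into the round hole of the board, its collar resting flat on the board, and let go of it. Then slide the board straight out of the riser's dish side, crucible and all, until the black line across the board lies at that edge of the riser and the crucible is above the dish. So far out the board would tip by itself: never let it, finish while still holding it flat on the riser, and leave the other things on the bench where they are.

Things in the scene. Friction and masses are not known exactly. Their poses are not given: they have to be found in the camera images.
- riser: low aluminium bench riser, fixed to the worktop: flat top plate 200 (its x) by 120 (its y) mm, top 90 mm above the worktop, on two cheeks. Origin on the worktop under the middle of the top; its +x axis points level towards the side with the dish, the way the board is to slide; z up
- riser_edge (a point): middle of the riser's top edge on the dish side, 100 mm from the riser's middle along its +x and 90 mm above the worktop; axes as the riser's
- board: loose grey board 280 (its x) by 80 by 16 mm thick, 0.5 to 0.75 kg, flat on the riser. Its +x end, with the hole, already sticks out 60 to 75 mm past the dish-side edge. Origin mid-underside, z up. With the line at the edge its centre of mass is some 28 mm past the edge: it tips unless held
- board_line (a point): middle of the thin black line that runs straight across the board (along its y), 40 mm from the board's middle towards its tail, 180 mm from the outer end; this point is at the level of the board's underside; axes as the board's
- board_hole (a point): centre of the mouth of the round through hole of 37 mm diameter, 105 mm from the board's middle towards the outer end, at the level of the board's top face. The hole is free of the riser at the start
- board_grip (a point): middle of the upright grip block fixed on the board's top 105 mm from its middle towards the tail: 50 mm along the board's x, 16 mm along its y, 32 mm high above the board; this point is at half its height, 16 mm above the board's top face
- crucible: white ceramic crucible, 60 g, upright on the worktop nearer the robot than the riser: tapered foot, 26 mm diameter at the bottom, 35 mm at 26 mm height; then a straight round collar, 46 mm diameter, from 26 to 50 mm height. Origin at the centre of its underside, z up; seated, it is 26 mm below the board's top face
- dish: glass bowl, 90 mm diameter, 45 mm high, fixed on the worktop in front of the riser, 245 mm from the riser's middle along its +x. Origin at the centre of its underside. Above the worktop's left rear (x over 0.51, y over 0.11) hangs a wall cabinet, underside 0.59 m up: keep the wrist clear of it
- vial: bystander: brown glass vial with white cap, 26 mm diameter, 60 mm high, also standing nearer the robot than the riser. Origin at the centre of its underside
- weight: bystander: metal weight with a knob, 38 mm diameter, 56 mm high. Origin at the centre of its underside
- bottle: bystander: white plastic bottle, 63 mm diameter, 120 mm high. Origin at the centre of its underside
- timer: bystander: small white timer, 36x64x58 mm. Origin at the centre of its underside
There are look-alikes about, which are no part of the job. What is shaped like the dish but green or pink is not meant. What is shaped like the riser but purple is not meant.

How it is judged:
By the outcome, as a careful person would: the job done as asked, in the order asked, and still so for the second after the job is handed in, while the arm keeps its last pose, push and grip.
It also fails if it takes over 54 s, if anything falls off the work surface, if the arm or the gripper's body presses on something with over 40 N, if the wrist force passes 120 N, or if a joint passes its speed limit or range.

## Working session

There is one attempt and no reset: what is moved stays moved. The work goes in short steps, Python scripts to look and compute and a tool call to move; the robot and the scene stay as the last step left them, time stands still between calls to the robot, and variables do not carry over. Pictures are saved under pics/ and viewed, at most 10 in all, crops included, and the job is handed in when it is done.

Besides the shell and the picture viewer there is one more tool, called after "Call:" as name(argument=value, ...) on one line, values as JSON. send_rows: Moves the arm, as the interface text tells. Its arguments: {"type":"object","properties":{"increments":{"type":"array","items":{"type":"object","properties":{"dx":{"type":"number"},"dy":{"type":"number"},"dz":{"type":"number"},"roll":{"type":"number"},"claw":{"type":"number"}}}},"grip_force":{"type":"number"}},"required":["increments"]}

```bash
mkdir -p pics; ls; cat > h.py <<'E'
import numpy as np,cv2
from workcell import get_state,read_camera,hand_in
def cam(n):
    c=read_camera(n); return c
def ray(c,u,v):
    M=np.array(c["world_to_cam"]);d=np.array([(u-c["cx"])/c["fx"],-(v-c["cy"])/c["fy"],-1.])
    R=M[:3,:3];o=-R.T@M[:3,3];return o,R.T@d
def pz(c,u,v,z):
    o,d=ray(c,u,v);return o+d*(z-o[2])/d[2]
def proj(c,p):
    M=np.array(c["world_to_cam"]);q=M[:3,:3]@np.array(p)+M[:3,3]
    return np.array([c["cx"]+c["fx"]*q[0]/-q[2],c["cy"]+c["fy"]*-q[1]/-q[2]])
E
python3 - <<'E'
from h import *
for n in("top","side"):
    c=cam(n);cv2.imwrite(f"pics/{n}0.png",cv2.resize(c["image"],(768,576),interpolation=cv2.INTER_CUBIC))
    print(n,{k:v for k,v in c.items() if k not in("image","world_to_cam")},ray(c,c["cx"],c["cy"]))
    print(np.round(c["world_to_cam"],3).tolist())
print(get_state())
E
```

```text
pics
top {'fx': 495.1862462197472, 'fy': 495.1862462197472, 'cx': 253.63505238484402, 'cy': 192.95963898333451} (array([ 0.39425567, -0.19741112,  1.8583091 ]), array([ 0.07614779,  0.02077706, -0.99688005]))
[[0.029, -0.999, -0.019, -0.174], [0.997, 0.027, 0.077, -0.53], [-0.076, -0.021, 0.997, -1.827], [0.0, 0.0, 0.0, 1.0]]
side {'fx': 403.0220400574775, 'fy': 403.0220400574775, 'cx': 260.8480616214105, 'cy': 195.41758454297644} (array([0.38528627, 0.87861734, 0.9839989 ]), array([ 0.10688147, -0.75604098, -0.64573864]))
[[-0.992, -0.125, -0.017, 0.509], [0.068, -0.642, 0.763, -0.213], [-0.107, 0.756, 0.646, -1.258], [0.0, 0.0, 0.0, 1.0]]
{'clock': 0.1, 'joint_pos': array([-1.32159899e+00,  3.13946020e-01,  4.51045069e-02,  1.30357980e+00,
        1.35426859e-05,  1.43121442e+00]), 'qvel': array([ 0.00198982, -0.00152644,  0.00178401,  0.00049063,  0.00053424,
       -0.00114521]), 'tau': array([ 4.32187429e-03, -4.81725168e+01,  2.99244958e+01,  1.26796751e-02,
        2.23890129e-05,  1.63062225e-06]), 'tcp_pos': array([ 0.21785391, -0.53165685,  0.23049111]), 'orientation': array([-8.11644431e-04,  9.81165435e-01,  1.93167617e-01, -3.77474471e-05]), 'wrist_force': array([0.0284807 , 0.56098246, 0.50131075]), 'ft_torque': array([-0.01709703,  0.02767621, -0.00864474]), 'grip_force': 0.0, 'finger_gap': 0.08549835381297419}
```

View pics/top0.png

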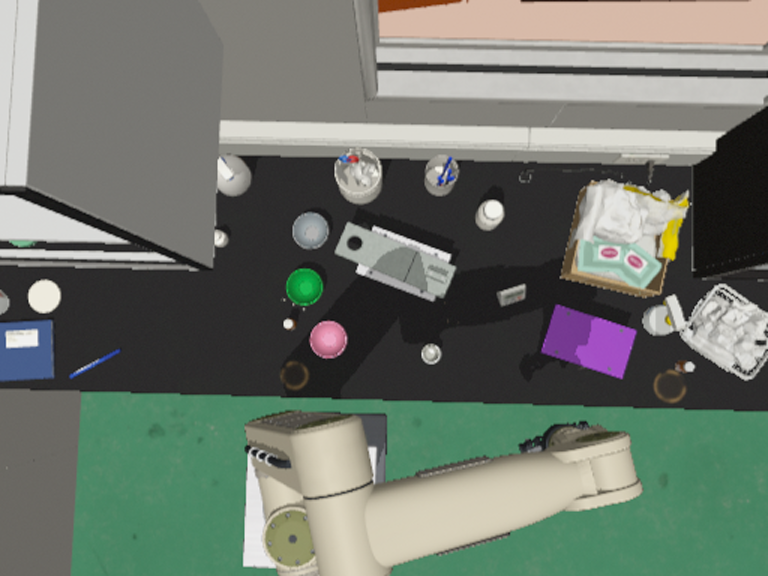

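View pics/side0.png

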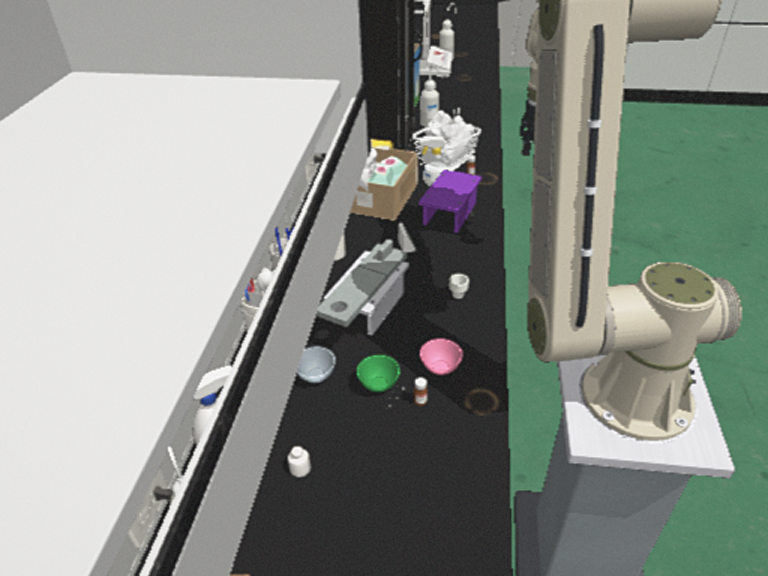

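Top view (768 px picture): board with its hole at about (354,242) and grip at (440,270), crucible at (431,353), dish at (310,230), vial at (288,323), bottle at (490,213). The side view shows the board on the riser and the crucible at (459,285). I'll zoom in to measure.

```bash
python3 - <<'E'
from h import *
c=cam("top");cv2.imwrite("pics/t1.png",cv2.resize(c["image"][130:250,180:340],(800,600),interpolation=cv2.INTER_CUBIC))
c=cam("side");cv2.imwrite("pics/s1.png",cv2.resize(c["image"][140:260,190:350],(800,600),interpolation=cv2.INTER_CUBIC))
E
```

```text
(no output)
```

View pics/t1.png

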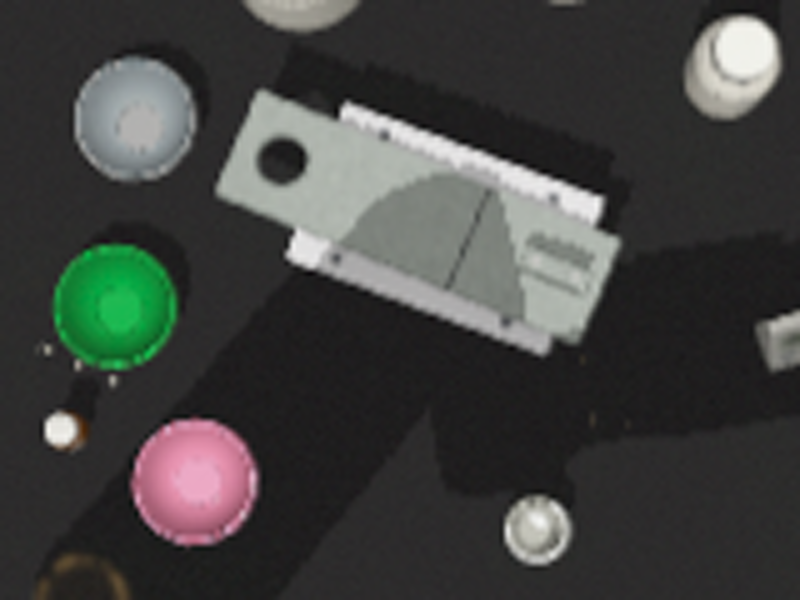

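View pics/s1.png

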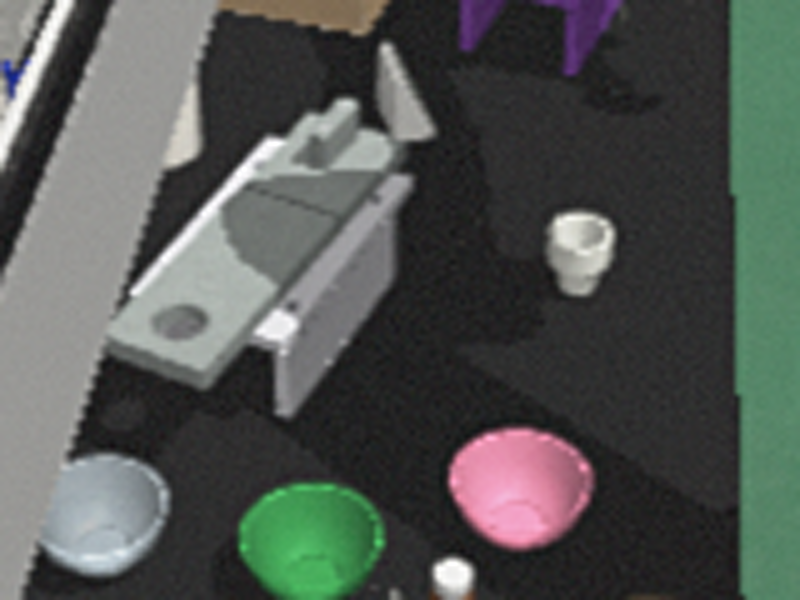

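```bash
python3 - <<'E'
from h import *
from scipy.optimize import least_squares
c=cam("top");s=cam("side");I=c["image"]
P=lambda a,b,x0=180,y0=130:(x0+(a+.5)/5-.5,y0+(b+.5)/5-.5)
def fit(pts,z,use=c):
    # pts: (local xy),(crop px)
    def r(q):
        C,S=np.cos(q[2]),np.sin(q[2])
        return np.concatenate([pz(use,*px,z)[:2]-(q[:2]+[C*l[0]-S*l[1],S*l[0]+C*l[1]]) for l,px in pts])
    f=least_squares(r,[.5,-.1,1.2]);print(np.round(f.x,4),"yaw deg",np.degrees(f.x[2]).round(2),"res mm",np.round(f.fun*1e3,1));return f.x
# board +x is image-left(+y world); board +y = ccw => image down (−x world)
b=fit([((.14,-.04),P(259,90)),((.14,.04),P(216,192)),((-.14,-.04),P(620,240)),((-.14,.04),P(577,343)),((.105,0),P(282,160)),((-.04,-.04),P(491,190)),((-.04,.04),P(447,290))],.106)
r=fit([((.1,-.06),P(343,103)),((.1,.06),P(288,258)),((-.1,-.06),P(606,197)),((-.1,.06),P(548,354))],.09)
S=lambda a,b:P(a,b,190,140)
bs=fit([((.14,.04),S(207,383)),((.105,0),S(181,322)),((-.04,-.04),S(252,187)),((-.04,.04),S(338,219))],.106,s)
rs=fit([((-.1,.06),S(413,180)),((.1,.06),S(280,342))],.09,s)
def loc(q,x,y=0):
    C,Sn=np.cos(q[2]),np.sin(q[2]);return q[:2]+[C*x-Sn*y,Sn*x+C*y]
for q in(b,bs):print("hole",loc(q,.105),"grip",loc(q,-.105),"line",loc(q,-.04))
print("edge",loc(r,.1))
print("hole top",pz(c,*P(282,160),.106),"side",pz(s,*S(181,322),.106))
# line in riser frame
d=loc(b,-.04)-r[:2];print("line along riser x",d@[np.cos(r[2]),np.sin(r[2])],"across",d@[-np.sin(r[2]),np.cos(r[2])])
print("cruc top",pz(c,*P(537,529),.05),"side",pz(s,*S(581,238),.05))
print("grip top",pz(c,*P(560,247),.138),pz(c,*P(593,262),.138))
for n,a,z in(("dish",P(135,119),.045),("green",P(115,306),.045),("pink",P(195,482),.045),("vial",P(61,430),.06),("timer",P(780,340),.05),("bottle",P(746,50),.12)):print(n,pz(c,*a,z))
# bright-blob centroid of crucible
x0,y0=275,223;g=I[y0:y0+28,x0:x0+28].min(2);m=(g>90).astype(np.uint8)
k=max(cv2.findContours(m,0,2)[0],key=cv2.contourArea);print(cv2.minEnclosingCircle(k),cv2.boundingRect(k))
(a,bb),_=cv2.minEnclosingCircle(k);print("cruc",pz(c,a+x0,bb+y0,.05))
E
```

```text
[ 0.6005 -0.1924  1.199 ] yaw deg 68.7 res mm [ 0.  -0.2  0.3 -0.9  0.8  0.6  1.2  0.4 -0.  -0.1 -2.2 -0.1 -0.   0.2]
[ 0.595  -0.2131  1.2484] yaw deg 71.53 res mm [-0.1  0.8  0.3 -1.1  0.  -0.3 -0.2  0.6]
[ 0.5993 -0.1886  1.1904] yaw deg 68.2 res mm [-1.8  6.2  1.8 -2.6 -4.1 -1.9  4.2 -1.7]
[ 0.597  -0.2121  1.2118] yaw deg 69.43 res mm [ 0.5  1.3 -0.5 -1.3]
hole [ 0.63862708 -0.09456558] grip [ 0.56234168 -0.29021971] line [ 0.58595382 -0.2296601 ]
hole [ 0.63830358 -0.09114253] grip [ 0.56032984 -0.28612996] line [ 0.58446457 -0.22577671]
edge [ 0.62663863 -0.11827826]
hole top [ 0.63860106 -0.0947079   0.106     ] side [ 0.64010866 -0.09369962  0.106     ]
line along riser x -0.01853391629927573 across 0.0032982642777044774
cruc top [ 0.38107018 -0.28544011  0.05      ] side [ 0.3817834  -0.27856016  0.05      ]
grip top [ 0.57810959 -0.29252098  0.138     ] [ 0.56822258 -0.31572685  0.138     ]
dish [0.67482918 0.01874829 0.045     ]
green [0.53557529 0.02846793 0.045     ]
pink [ 0.4080302  -0.03494274  0.045     ]
vial [0.44284979 0.06263044 0.06      ]
timer [ 0.52362788 -0.45926625  0.05      ]
bottle [ 0.72376236 -0.42178742  0.12      ]
((12.0, 12.5), 6.800835609436035) (6, 6, 13, 14)
cruc [ 0.38070813 -0.28544871  0.05      ]
```

Top-camera measurements: crucible (0.381, -0.285), hole (0.639, -0.095), grip (0.562, -0.290), board yaw 68.7°, riser yaw about 71.2°. The line has about 118.5 mm to travel. I'll move above the crucible with the fingers turned across the board.

Call:
send_rows(increments=[{"dx":1.3,"dy":2.0,"dz":-0.8,"roll":1.2,"claw":1},{"dx":2.6,"dy":4.0,"dz":-1.6,"roll":2.4,"claw":1},{"dx":3.9,"dy":6.0,"dz":-2.4,"roll":3.6,"claw":1},{"dx":5.2,"dy":8.0,"dz":-3.2,"roll":4.8,"claw":1},{"dx":6.52,"dy":9.86,"dz":-4.0,"roll":5.8,"claw":1}], grip_force=30)

```text
clock: 0.92
tcp_pos: [0.3818, -0.2841, 0.131]
orientation: [0.001, 0.824, 0.566, 0.0]
wrist_force: [0.3, -0.4, 0.5]
finger_gap: 0.0855
grip_force: 0.0
```

Call:
send_rows(increments=[{"dx":0,"dy":0,"dz":0,"roll":0,"claw":1},{"dx":0,"dy":0,"dz":0,"roll":0,"claw":1},{"dx":0,"dy":0,"dz":0,"roll":0,"claw":1},{"dx":0,"dy":0,"dz":0,"roll":0,"claw":1},{"dx":0,"dy":0,"dz":0,"roll":0,"claw":1}])

```text
clock: 1.55
tcp_pos: [0.3806, -0.2866, 0.1315]
orientation: [0.0, 0.826, 0.563, 0.0]
wrist_force: [-1.2, 0.2, -0.0]
finger_gap: 0.0854
grip_force: 0.0
```

Call:
send_rows(increments=[{"dz":-1.4,"claw":1},{"dz":-2.8,"claw":1},{"dz":-3.8,"claw":1},{"dz":-4.16,"claw":1},{"dz":-4.16,"claw":1}])

```text
schema error: expected keys dx, dy, dz, roll, claw
```

Call:
send_rows(increments=[{"claw":0.3},{"claw":0},{"claw":-0.3},{"claw":-0.5},{"claw":-0.5}])

```text
schema error: expected keys dx, dy, dz, roll, claw
```

```bash
python3 - <<'E'
from h import *
s=get_state();print({k:np.round(s[k],4) for k in("tcp_pos","wrist_force","finger_gap","grip_force")})
c=cam("side");cv2.imwrite("pics/s2.png",cv2.resize(c["image"][140:240,240:373],(800,600),interpolation=cv2.INTER_CUBIC))
E
```

```text
{'tcp_pos': array([ 0.3806, -0.2866,  0.1315]), 'wrist_force': array([-1.1941,  0.2476, -0.0354]), 'finger_gap': np.float64(0.0854), 'grip_force': np.float64(0.0)}
```

View pics/s2.png

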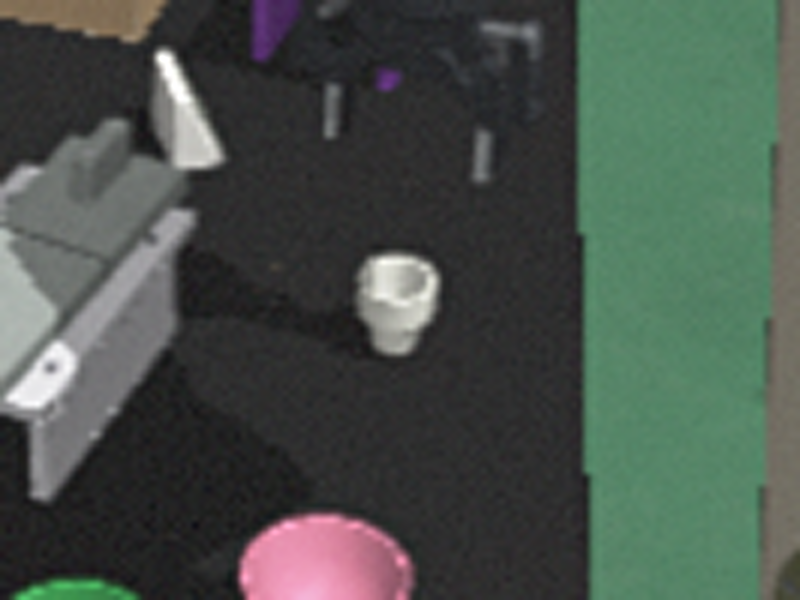

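The moves were refused because rows need every key, so nothing moved. The picture shows the open fingertips at (333,137) and (481,183), above the crucible with its rim at (399,280). I'll check that alignment.

```bash
python3 - <<'E'
from h import *
c=cam("side");P=lambda a,b:(240+(a+.5)/6.015-.5,140+(b+.5)/6-.5)
for z in(.131,.144):print("tips",pz(c,*P(333,137),z),pz(c,*P(481,183),z))
print("rim",pz(c,*P(399,280),.05),"foot bottom",pz(c,*P(396,348),0))
for n,p in(("rim pred",[.381,-.2854,.05]),("rim pred axis dir",[.381,-.2854,0])):
    q=proj(c,p);print(n,(q-[240,140])*6.0)
print("tip mid pred",[(proj(c,[.3806,-.2866,z])-[240,140])*6 for z in(.131,.144)])
E
```

```text
tips [ 0.4269064  -0.31659034  0.131     ] [ 0.33793066 -0.27910248  0.131     ]
tips [ 0.42627209 -0.29837496  0.144     ] [ 0.33865238 -0.26145842  0.144     ]
rim [ 0.38158317 -0.28415239  0.05      ] foot bottom [ 3.80479625e-01 -2.78583663e-01 -1.11022302e-16]
rim pred [396.54185776 276.29028992]
rim pred axis dir [392.13324443 338.40988172]
tip mid pred [array([404.8624434 , 168.54714483]), array([406.13198409, 150.71471098])]
```

Call:
send_rows(increments=[{"dx":0,"dy":0,"roll":0,"dz":-1.4,"claw":1},{"dx":0,"dy":0,"roll":0,"dz":-2.5,"claw":1},{"dx":0,"dy":0,"roll":0,"dz":-2.5,"claw":1},{"dx":0,"dy":0,"roll":0,"dz":-2.5,"claw":1},{"dx":0,"dy":0,"roll":0,"dz":-2.5,"claw":1}])

```text
clock: 2.28
tcp_pos: [0.3818, -0.2865, 0.0701]
orientation: [0.001, 0.826, 0.564, 0.0]
wrist_force: [0.7, 0.5, 0.7]
finger_gap: 0.0855
grip_force: 0.0
```

Both cameras agree to about 1.5 mm. Descending and closing.

Call:
send_rows(increments=[{"dx":0,"dy":0,"roll":0,"dz":-0.6,"claw":1},{"dx":0,"dy":0,"roll":0,"dz":-1.2,"claw":1},{"dx":0,"dy":0,"roll":0,"dz":-1.66,"claw":1},{"dx":0,"dy":0,"roll":0,"dz":-1.66,"claw":0.6},{"dx":0,"dy":0,"roll":0,"dz":-1.66,"claw":0.4}])

```text
clock: 2.9
tcp_pos: [0.3811, -0.2857, 0.0274]
orientation: [0.0, 0.826, 0.564, 0.0]
wrist_force: [-0.0, -0.5, 0.4]
finger_gap: 0.0597
grip_force: 0.0
```

Call:
send_rows(increments=[{"dx":0,"dy":0,"roll":0,"dz":0,"claw":0.2},{"dx":0,"dy":0,"roll":0,"dz":0,"claw":0.05},{"dx":0,"dy":0,"roll":0,"dz":0,"claw":-0.1},{"dx":0,"dy":0,"roll":0,"dz":0,"claw":-0.3},{"dx":0,"dy":0,"roll":0,"dz":0,"claw":-0.3}], grip_force=25)

```text
clock: 3.52
tcp_pos: [0.3814, -0.2861, 0.0279]
orientation: [0.001, 0.826, 0.564, 0.0]
wrist_force: [-1.3, 0.5, 5.3]
finger_gap: 0.045
grip_force: 25.3
```

Call:
send_rows(increments=[{"dx":0,"dy":0,"roll":0,"dz":0,"claw":-0.5},{"dx":0,"dy":0,"roll":0,"dz":0.5,"claw":-0.5},{"dx":0,"dy":0,"roll":0,"dz":2.0,"claw":-0.5},{"dx":0,"dy":0,"roll":0,"dz":4.0,"claw":-0.5},{"dx":0,"dy":0,"roll":0,"dz":5.6,"claw":-0.5}])

```text
clock: 4.15
tcp_pos: [0.3809, -0.2856, 0.1696]
orientation: [0.0, 0.826, 0.564, 0.0]
wrist_force: [0.7, -0.7, -0.7]
finger_gap: 0.0452
grip_force: 25.9
```

Call:
send_rows(increments=[{"dx":1.5,"dy":1.1,"roll":0,"dz":0.2,"claw":-0.5},{"dx":3.5,"dy":2.6,"roll":0,"dz":0.2,"claw":-0.5},{"dx":5.5,"dy":4.1,"roll":0,"dz":0.2,"claw":-0.5},{"dx":7.5,"dy":5.5,"roll":0,"dz":0.2,"claw":-0.5},{"dx":9.2,"dy":6.8,"roll":0,"dz":0.2,"claw":-0.5}])

```text
clock: 4.78
tcp_pos: [0.6124, -0.114, 0.1726]
orientation: [0.0, 0.826, 0.564, -0.0]
wrist_force: [-0.2, 0.8, 0.6]
finger_gap: 0.045
grip_force: 25.9
```

Call:
send_rows(increments=[{"dx":0.8,"dy":0.6,"roll":0,"dz":0,"claw":-0.5},{"dx":1.12,"dy":0.84,"roll":0,"dz":-0.4,"claw":-0.5},{"dx":1.12,"dy":0.84,"roll":0,"dz":-0.9,"claw":-0.5},{"dx":1.12,"dy":0.84,"roll":0,"dz":-0.9,"claw":-0.5},{"dx":1.12,"dy":0.84,"roll":0,"dz":-0.9,"claw":-0.5}])

```text
clock: 5.4
tcp_pos: [0.6381, -0.0955, 0.1499]
orientation: [-0.0, 0.826, 0.563, -0.0]
wrist_force: [0.2, 0.1, -1.1]
finger_gap: 0.0449
grip_force: 25.9
```

```bash
python3 - <<'E'
from h import *
s=get_state();print({k:np.round(s[k],4) for k in("clock","tcp_pos","wrist_force","finger_gap","grip_force")})
a=cam("side");b=cam("top")
o=np.hstack([cv2.resize(a["image"][160:240,185:265],(400,400),interpolation=cv2.INTER_CUBIC),cv2.resize(b["image"][130:210,200:280],(400,400),interpolation=cv2.INTER_CUBIC)])
cv2.imwrite("pics/c3.png",o)
t=s["tcp_pos"]
for n,p in(("hole",[.6386,-.0946,.106]),("foot bottom",[t[0],t[1],t[2]-.027]),("collar low",[t[0],t[1],t[2]-.001]),("rim",[t[0],t[1],t[2]+.023])):print(n,(proj(a,p)-[185,160])*5)
E
```

```text
{'clock': np.float64(5.4), 'tcp_pos': array([ 0.6381, -0.0955,  0.1499]), 'wrist_force': array([ 0.1792,  0.0557, -1.148 ]), 'finger_gap': np.float64(0.0449), 'grip_force': np.float64(25.9479)}
hole [206.50736805 219.26225405]
foot bottom [205.69851506 199.0741681 ]
collar low [202.76845077 168.65844181]
rim [199.99594    139.87821026]
```

View pics/c3.png

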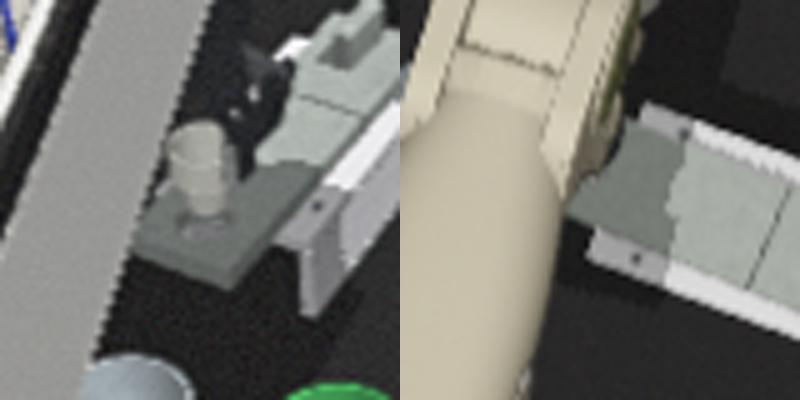

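The side view shows the foot at (208,213) centred over the hole at about (205,222). Lowering in.

Call:
send_rows(increments=[{"dx":0.02,"dy":0.02,"roll":0,"dz":-0.4,"claw":-0.5},{"dx":0.02,"dy":0.02,"roll":0,"dz":-0.7,"claw":-0.5},{"dx":0.02,"dy":0.02,"roll":0,"dz":-1.0,"claw":-0.5},{"dx":0.02,"dy":0.02,"roll":0,"dz":-1.2,"claw":-0.5},{"dx":0.02,"dy":0.02,"roll":0,"dz":-1.2,"claw":-0.5}])

```text
clock: 6.12
tcp_pos: [0.6391, -0.094, 0.1191]
orientation: [-0.0, 0.826, 0.564, -0.0]
wrist_force: [-0.5, -0.9, 0.1]
finger_gap: 0.0452
grip_force: 25.9
```

Call:
send_rows(increments=[{"dx":0,"dy":0,"roll":0,"dz":-0.1,"claw":-0.5},{"dx":0,"dy":0,"roll":0,"dz":-0.2,"claw":-0.5},{"dx":0,"dy":0,"roll":0,"dz":-0.28,"claw":-0.5},{"dx":0,"dy":0,"roll":0,"dz":-0.28,"claw":-0.5},{"dx":0,"dy":0,"roll":0,"dz":-0.28,"claw":-0.5}])

```text
clock: 6.75
tcp_pos: [0.6397, -0.0943, 0.1129]
orientation: [0.0, 0.826, 0.564, 0.0]
wrist_force: [1.5, -0.7, 0.1]
finger_gap: 0.0453
grip_force: 25.9
```

Call:
send_rows(increments=[{"dx":0,"dy":0,"roll":0,"dz":-0.06,"claw":-0.5},{"dx":0,"dy":0,"roll":0,"dz":-0.12,"claw":-0.5},{"dx":0,"dy":0,"roll":0,"dz":-0.14,"claw":-0.5},{"dx":0,"dy":0,"roll":0,"dz":-0.14,"claw":-0.5},{"dx":0,"dy":0,"roll":0,"dz":-0.14,"claw":-0.5}])

```text
clock: 7.38
tcp_pos: [0.6394, -0.0941, 0.1093]
orientation: [0.0, 0.826, 0.564, -0.0]
wrist_force: [0.3, -1.4, 1.3]
finger_gap: 0.0453
grip_force: 25.9
```

Call:
send_rows(increments=[{"dx":0,"dy":0,"roll":0,"dz":-0.03,"claw":-0.5},{"dx":0,"dy":0,"roll":0,"dz":-0.06,"claw":-0.5},{"dx":0,"dy":0,"roll":0,"dz":-0.06,"claw":-0.5},{"dx":0,"dy":0,"roll":0,"dz":-0.06,"claw":-0.5},{"dx":0,"dy":0,"roll":0,"dz":-0.06,"claw":-0.5}])

```text
clock: 8.0
tcp_pos: [0.6396, -0.0942, 0.1081]
orientation: [0.0, 0.826, 0.564, 0.0]
wrist_force: [0.3, -2.4, 3.9]
finger_gap: 0.0452
grip_force: 26.1
```

Call:
send_rows(increments=[{"dx":0,"dy":-0.02,"roll":0,"dz":0,"claw":-0.5},{"dx":0,"dy":-0.04,"roll":0,"dz":0,"claw":-0.5},{"dx":0,"dy":-0.04,"roll":0,"dz":-0.02,"claw":-0.5},{"dx":0,"dy":-0.04,"roll":0,"dz":-0.02,"claw":-0.5},{"dx":0,"dy":-0.04,"roll":0,"dz":-0.02,"claw":-0.5}])

```text
clock: 8.62
tcp_pos: [0.6396, -0.0945, 0.108]
orientation: [-0.0, 0.826, 0.564, 0.001]
wrist_force: [-0.4, 2.2, 8.2]
finger_gap: 0.0453
grip_force: 26.7
```

Call:
send_rows(increments=[{"dx":0,"dy":0.02,"roll":0,"dz":0,"claw":-0.5},{"dx":0,"dy":0.02,"roll":0,"dz":0.01,"claw":0.1},{"dx":0,"dy":0.02,"roll":0,"dz":0.01,"claw":0.2},{"dx":0,"dy":0.02,"roll":0,"dz":0.01,"claw":0.5},{"dx":0,"dy":0.02,"roll":0,"dz":0.01,"claw":1}])

```text
clock: 9.25
tcp_pos: [0.6392, -0.0946, 0.1071]
orientation: [-0.0, 0.826, 0.564, -0.0]
wrist_force: [0.2, -0.3, -0.1]
finger_gap: 0.0798
grip_force: 0.0
```

Call:
send_rows(increments=[{"dx":0,"dy":0,"roll":0,"dz":0,"claw":1},{"dx":0,"dy":0,"roll":0,"dz":0.4,"claw":1},{"dx":0,"dy":0,"roll":0,"dz":1.4,"claw":1},{"dx":0,"dy":0,"roll":0,"dz":2.8,"claw":1},{"dx":0,"dy":0,"roll":0,"dz":4,"claw":1}])

```text
clock: 9.88
tcp_pos: [0.6397, -0.0947, 0.2098]
orientation: [0.001, 0.826, 0.564, 0.001]
wrist_force: [0.8, 1.1, 0.3]
finger_gap: 0.0852
grip_force: 0.0
```

Call:
send_rows(increments=[{"dx":-0.8,"dy":-2.0,"roll":0,"dz":0,"claw":1},{"dx":-1.6,"dy":-4.0,"roll":0,"dz":0,"claw":1},{"dx":-2.4,"dy":-6.0,"roll":0,"dz":0,"claw":1},{"dx":-3.06,"dy":-7.84,"roll":0,"dz":0,"claw":0.2},{"dx":-3.06,"dy":-7.84,"roll":0,"dz":0,"claw":-0.1}])

```text
clock: 10.5
tcp_pos: [0.5618, -0.2942, 0.2083]
orientation: [0.001, 0.827, 0.562, -0.0]
wrist_force: [-0.9, -0.5, 0.2]
finger_gap: 0.0515
grip_force: 0.0
```

```bash
python3 - <<'E'
from h import *
s=get_state();print({k:np.round(s[k],4) for k in("clock","tcp_pos","wrist_force","finger_gap","grip_force")})
a=cam("side");b=cam("top")
o=np.hstack([cv2.resize(a["image"][130:230,185:265],(400,500),interpolation=cv2.INTER_CUBIC),cv2.resize(b["image"][130:230,220:300],(400,500),interpolation=cv2.INTER_CUBIC)])
cv2.imwrite("pics/c4.png",o)
h=[.6389,-.0946]
for n,p in(("seated foot-front n/a rim",[*h,.130]),("collar low",[*h,.106]),("grip top",[.5626,-.2902,.138])):print(n,(proj(a,p)-[185,130])*5,(proj(b,p)-[220,130])*5)
E
```

```text
{'clock': np.float64(10.5), 'tcp_pos': array([ 0.5618, -0.2942,  0.2083]), 'wrist_force': array([-0.9012, -0.4534,  0.1748]), 'finger_gap': np.float64(0.0515), 'grip_force': np.float64(0.0)}
seated foot-front n/a rim [203.38398569 341.63879335] [ 78.01593575 152.80960799]
collar low [206.06060996 369.23032548] [ 79.86229557 157.58073848]
grip top [358.92461554 164.26075529] [354.15374173 267.03956646]
```

View pics/c4.png

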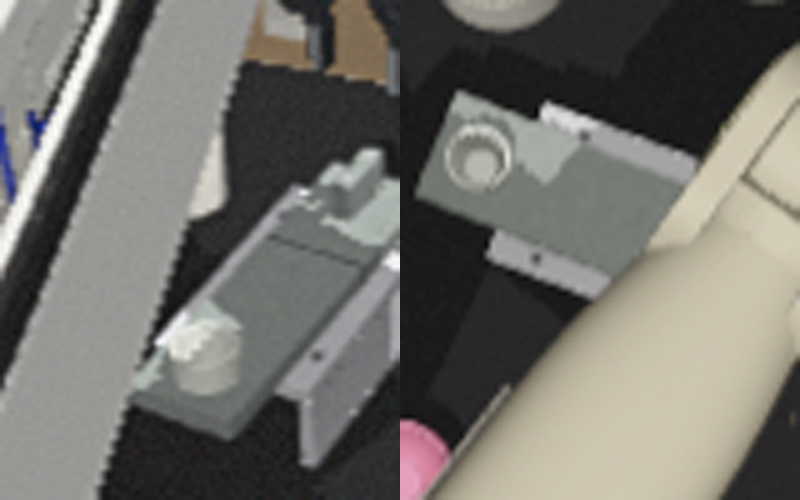

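The crucible looks seated flat and centred: its rim is at (78,155) in the top half of the picture, as predicted, and the collar is flush in the side half. Going down to the grip block.

Call:
send_rows(increments=[{"dx":0,"dy":0,"roll":0,"dz":0,"claw":-0.1},{"dx":0,"dy":0,"roll":0,"dz":-1.2,"claw":-0.1},{"dx":0,"dy":0,"roll":0,"dz":-2.4,"claw":-0.1},{"dx":0,"dy":0,"roll":0,"dz":-3.4,"claw":-0.1},{"dx":0,"dy":0,"roll":0,"dz":-3.4,"claw":-0.1}])

```text
clock: 11.22
tcp_pos: [0.5621, -0.2882, 0.1205]
orientation: [-0.002, 0.825, 0.565, -0.001]
wrist_force: [-0.9, 0.7, -0.4]
finger_gap: 0.038
grip_force: 0.0
```

Call:
send_rows(increments=[{"dx":0,"dy":0,"roll":0,"dz":-0.2,"claw":-0.1},{"dx":0,"dy":0,"roll":0,"dz":-0.4,"claw":-0.1},{"dx":0,"dy":0,"roll":0,"dz":-0.4,"claw":-0.2},{"dx":0,"dy":0,"roll":0,"dz":-0.4,"claw":-0.35},{"dx":0,"dy":0,"roll":0,"dz":-0.4,"claw":-0.45}])

```text
clock: 11.85
tcp_pos: [0.5631, -0.2908, 0.1129]
orientation: [0.0, 0.826, 0.564, 0.0]
wrist_force: [0.1, -0.2, -0.0]
finger_gap: 0.0231
grip_force: 0.0
```

Call:
send_rows(increments=[{"dx":0,"dy":0,"roll":0,"dz":-0.08,"claw":-0.55},{"dx":0,"dy":0,"roll":0,"dz":-0.08,"claw":-0.65},{"dx":0,"dy":0,"roll":0,"dz":-0.08,"claw":-0.8},{"dx":0,"dy":0,"roll":0,"dz":-0.08,"claw":-1},{"dx":0,"dy":0,"roll":0,"dz":-0.08,"claw":-1}], grip_force=70)

```text
clock: 12.48
tcp_pos: [0.5635, -0.291, 0.1109]
orientation: [0.001, 0.826, 0.564, 0.0]
wrist_force: [4.0, -1.7, 2.0]
finger_gap: 0.0148
grip_force: 68.8
```

```bash
python3 - <<'E'
from h import *
s=get_state();print({k:np.round(s[k],4) for k in("clock","tcp_pos","orientation","wrist_force","ft_torque","finger_gap","grip_force")})
E
```

```text
{'clock': np.float64(12.475), 'tcp_pos': array([ 0.5635, -0.291 ,  0.1109]), 'orientation': array([7.000e-04, 8.258e-01, 5.640e-01, 3.000e-04]), 'wrist_force': array([ 4.0125, -1.7464,  1.9525]), 'ft_torque': array([-0.3191, -0.5059, -0.3211]), 'finger_gap': np.float64(0.0148), 'grip_force': np.float64(68.7819)}
```

Call:
send_rows(increments=[{"dx":0,"dy":0,"roll":0,"dz":-0.04,"claw":-1},{"dx":0.06,"dy":0.16,"roll":0.02,"dz":-0.06,"claw":-1},{"dx":0.16,"dy":0.44,"roll":0.04,"dz":-0.06,"claw":-1},{"dx":0.27,"dy":0.72,"roll":0.06,"dz":-0.06,"claw":-1},{"dx":0.38,"dy":1.0,"roll":0.08,"dz":-0.06,"claw":-1}])

```text
clock: 13.1
tcp_pos: [0.5724, -0.2681, 0.111]
orientation: [0.002, 0.823, 0.568, -0.001]
wrist_force: [-1.4, -7.4, 9.6]
finger_gap: 0.015
grip_force: 69.8
```

Call:
send_rows(increments=[{"dx":0.12,"dy":0.32,"roll":0.02,"dz":0,"claw":-1},{"dx":0.25,"dy":0.65,"roll":0.05,"dz":0,"claw":-1},{"dx":0.38,"dy":1.0,"roll":0.08,"dz":0,"claw":-1},{"dx":0.5,"dy":1.32,"roll":0.1,"dz":0,"claw":-1},{"dx":0.62,"dy":1.64,"roll":0.12,"dz":0,"claw":-1}])

```text
clock: 13.72
tcp_pos: [0.5879, -0.227, 0.111]
orientation: [0.002, 0.818, 0.575, -0.001]
wrist_force: [-2.7, -5.9, 10.1]
finger_gap: 0.0151
grip_force: 69.7
```

Call:
send_rows(increments=[{"dx":0.12,"dy":0.32,"roll":0.02,"dz":-0.02,"claw":-1},{"dx":0.25,"dy":0.65,"roll":0.05,"dz":-0.03,"claw":-1},{"dx":0.37,"dy":0.97,"roll":0.08,"dz":-0.03,"claw":-1},{"dx":0.48,"dy":1.27,"roll":0.1,"dz":-0.03,"claw":-1},{"dx":0.58,"dy":1.54,"roll":0.11,"dz":-0.03,"claw":-1}])

```text
clock: 14.35
tcp_pos: [0.6028, -0.1891, 0.111]
orientation: [0.003, 0.814, 0.581, -0.001]
wrist_force: [-3.4, -8.7, 13.4]
finger_gap: 0.0151
grip_force: 70.2
```

Call:
send_rows(increments=[{"dx":0,"dy":0,"roll":0,"dz":0,"claw":-1},{"dx":0,"dy":0,"roll":0,"dz":0,"claw":-1},{"dx":0,"dy":0,"roll":0,"dz":0,"claw":-1},{"dx":0,"dy":0,"roll":0,"dz":0,"claw":-1},{"dx":0,"dy":0,"roll":0,"dz":0,"claw":-1}])

```text
clock: 14.98
tcp_pos: [0.6031, -0.1881, 0.111]
orientation: [0.002, 0.813, 0.582, -0.0]
wrist_force: [-0.8, -4.4, 12.9]
finger_gap: 0.0148
grip_force: 70.2
```

```bash
python3 - <<'E'
from h import *
s=get_state();print({k:np.round(s[k],4) for k in("clock","tcp_pos","orientation","wrist_force","ft_torque","finger_gap","grip_force")})
a=cam("side");b=cam("top")
o=np.hstack([cv2.resize(a["image"][160:260,190:270],(400,500),interpolation=cv2.INTER_CUBIC),cv2.resize(b["image"][130:230,190:270],(400,500),interpolation=cv2.INTER_CUBIC)])
cv2.imwrite("pics/c5.png",o)
E
```

```text
{'clock': np.float64(14.975), 'tcp_pos': array([ 0.6031, -0.1881,  0.111 ]), 'orientation': array([ 2.500e-03,  8.134e-01,  5.816e-01, -2.000e-04]), 'wrist_force': array([-0.8259, -4.3684, 12.8784]), 'ft_torque': array([-0.7175,  0.3846,  0.0338]), 'finger_gap': np.float64(0.0148), 'grip_force': np.float64(70.2031)}
```

View pics/c5.png

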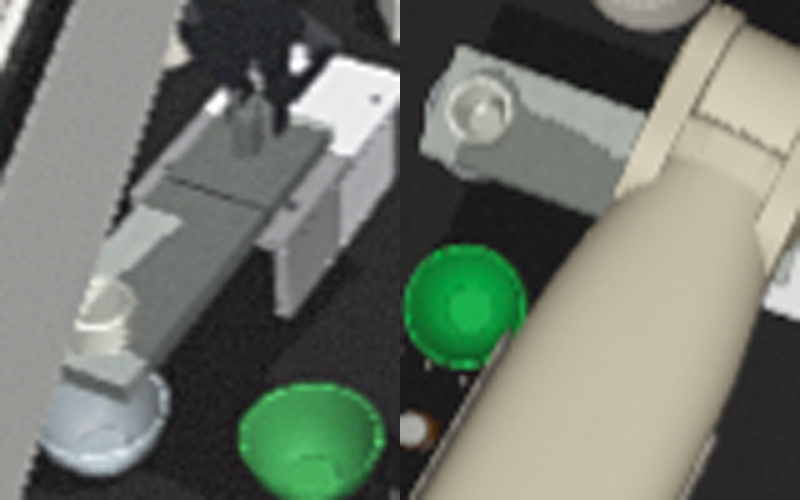

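Side half: the line runs (172,178)–(263,210), just short of the riser edge; the board is flat and the crucible is over the dish. Top half: rim at (481,107), outer corners about (462,45) and (421,151). I'll work out what's left.

```bash
python3 - <<'E'
from h import *
a=cam("side");b=cam("top")
P=lambda u,v,x0,y0:(x0+(u+.5)/5-.5,y0+(v+.5)/5-.5)
yaw=np.radians(71.3);u=np.array([np.cos(yaw),np.sin(yaw)]);n=np.array([-u[1],u[0]]);r=np.array([.595,-.2131])
f=lambda p:np.round([(p[:2]-r)@u*1e3,(p[:2]-r)@n*1e3],1)
print("rim",f(pz(b,*P(81,107,190,130),.130)),"(want 245)")
print("outer corners",f(pz(b,*P(62,45,190,130),.106)),f(pz(b,*P(21,151,190,130),.106)),"(want 280)")
print("tcp",f(get_state()["tcp_pos"]),"(grip want 35)")
print("side line ends",f(pz(a,*P(172,178,190,160),.106)),f(pz(a,*P(263,210,190,160),.106)),"(want 100)")
print("side old line ends",f(pz(a,*P(252,187,190,140),.106)),f(pz(a,*P(338,219,190,140),.106)))
print("side riser corner",f(pz(a,*P(280,342,190,140),.09)))
# unseen riser edge: sub-pixel via top image near corner visible now?
I=b["image"];E
E
```

```text
rim [237.1   0.9] (want 245)
outer corners [269.8 -39.1] [270.1  42.8] (want 280)
tcp [26.3  0.3] (grip want 35)
side line ends [ 90.9 -32.4] [94.2 39.1] (want 100)
side old line ends [-20.7 -30.7] [-13.5  41.4]
side riser corner [102.1  55.2]Traceback (most recent call last):
  File "<stdin>", line 13, in <module>
NameError: name 'E' is not defined
```

Call:
send_rows(increments=[{"dx":0.03,"dy":0.09,"roll":0,"dz":0,"claw":-1},{"dx":0.06,"dy":0.18,"roll":0,"dz":0,"claw":-1},{"dx":0.09,"dy":0.27,"roll":0,"dz":0,"claw":-1},{"dx":0.11,"dy":0.33,"roll":0,"dz":0,"claw":-1},{"dx":0.11,"dy":0.33,"roll":0,"dz":0,"claw":-1}])

```text
clock: 15.8
tcp_pos: [0.6056, -0.1809, 0.111]
orientation: [0.003, 0.814, 0.581, -0.001]
wrist_force: [-2.5, -7.7, 12.7]
finger_gap: 0.0148
grip_force: 70.2
```

Call:
send_rows(increments=[{"dx":0,"dy":0,"roll":0,"dz":0,"claw":-1},{"dx":0,"dy":0,"roll":0,"dz":0,"claw":-1},{"dx":0,"dy":0,"roll":0,"dz":0,"claw":-1},{"dx":0,"dy":0,"roll":0,"dz":0,"claw":-1},{"dx":0,"dy":0,"roll":0,"dz":0,"claw":-1}])

```text
clock: 16.42
tcp_pos: [0.6056, -0.1809, 0.111]
orientation: [0.003, 0.814, 0.581, -0.001]
wrist_force: [-2.2, -7.4, 13.4]
finger_gap: 0.0148
grip_force: 70.3
```

```bash
python3 - <<'E'
from h import *
s=get_state();print({k:np.round(s[k],4) for k in("clock","tcp_pos","orientation","wrist_force","ft_torque","finger_gap","grip_force")})
a=cam("side");b=cam("top")
o=np.hstack([cv2.resize(a["image"][170:230,205:265],(480,480),interpolation=cv2.INTER_CUBIC),cv2.resize(b["image"][130:190,190:230],(320,480),interpolation=cv2.INTER_CUBIC)])
cv2.imwrite("pics/c6.png",o)
yaw=np.radians(71.3);u=np.array([np.cos(yaw),np.sin(yaw)]);n=np.array([-u[1],u[0]]);r=np.array([.595,-.2131])
f=lambda l,k:r+u*l+n*k
for k in(-.04,.04,.06):print("edge pred side px: z.106",(proj(a,[*f(.1,k),.106])-[205,170])*8,"z.09",(proj(a,[*f(.1,k),.09])-[205,170])*8)
print("rim pred top",(proj(b,[*f(.245,.001),.13])-[190,130])*8+480*np.array([1,0]),[(proj(b,[*f(.28,k),.106])-[190,130])*8+[480,0] for k in(-.04,.04)])
E
```

```text
{'clock': np.float64(16.425), 'tcp_pos': array([ 0.6056, -0.1809,  0.111 ]), 'orientation': array([ 0.003 ,  0.8137,  0.5813, -0.0009]), 'wrist_force': array([-2.1759, -7.3675, 13.3548]), 'ft_torque': array([-1.2241,  0.685 ,  0.0562]), 'finger_gap': np.float64(0.0148), 'grip_force': np.float64(70.258)}
edge pred side px: z.106 [125.54414936 209.32970632] z.09 [128.61478829 238.01517063]
edge pred side px: z.106 [292.96309113 261.77558303] z.09 [294.80875834 290.64473932]
edge pred side px: z.106 [335.90254122 275.22685134] z.09 [337.42570346 304.14048432]
rim pred top [589.58024213 162.05812737] [array([555.55055064,  59.11674225]), array([492.04898555, 225.12015719])]
```

View pics/c6.png

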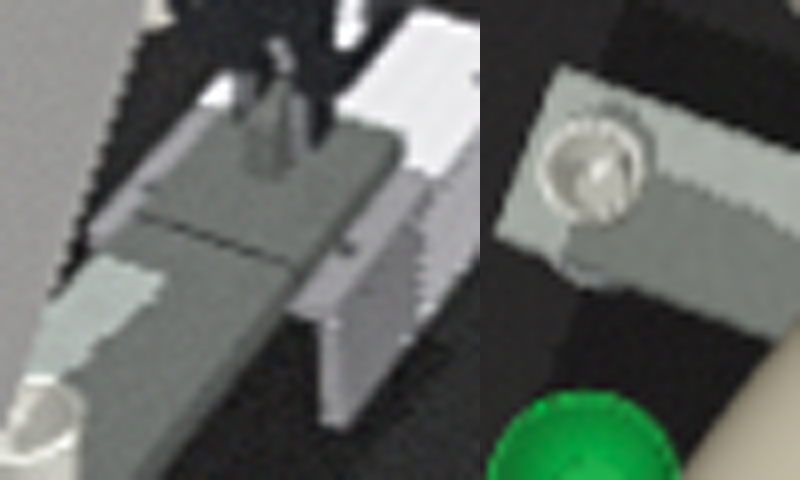

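Line and predicted edge agree within about 1–2 mm in both views. I'll check it more finely with edge profiles from the first and current top images.

```bash
python3 - <<'E'
from h import *
b=cam("top");g0=cv2.cvtColor(cv2.imread("pics/t1.png"),6).astype(np.float32)
g1=cv2.cvtColor(b["image"],6).astype(np.float32)
old=lambda p:((p-[180,130])+.5)*5-.5
def edge(g,tf,o,yaw,lo,hi,lat,z):
    u=np.array([np.cos(yaw),np.sin(yaw)]);n=np.array([-u[1],u[0]]);out=[]
    L=np.arange(lo,hi,.0003)
    for k in lat:
        q=np.array([tf(proj(b,[*(o+u*l+n*k),z])) for l in L],np.float32)
        p=cv2.remap(g,q[None,:,0],q[None,:,1],cv2.INTER_LINEAR)[0]
        p=np.convolve(p,np.ones(7)/7,"valid");d=np.abs(np.diff(p))
        i=d.argmax();w=d[max(0,i-8):i+9];out.append(L[3]+.0003*(.5+max(0,i-8)+(w*np.arange(len(w))).sum()/w.sum()))
    return np.round(np.array(out)*1e3,1)
r=np.array([.595,-.2131]);y=np.radians(71.3);yb=np.radians(68.7);B=np.array([.6005,-.1924])
I=lambda p:p
print("riser front old",edge(g0,old,r,y,.085,.115,[.05,.053,.056],.09),edge(g0,old,r,y,.085,.115,[-.05,-.053,-.056],.09))
print("riser back old",edge(g0,old,r,y,-.115,-.085,[.05,.053,.056],.09),edge(g0,old,r,y,-.115,-.085,[-.05,-.053],.09))
print("board front old",edge(g0,old,B,yb,.125,.155,[-.03,-.015,0,.015,.03],.106))
print("board line old",edge(g0,old,B,yb,-.05,-.03,[-.03,-.015,0,.015,.03],.106))
print("board front now (riser frame)",edge(g1,I,r,y,.262,.298,[-.03,-.02,-.01,0,.01,.02,.03],.106))
E
```

```text
riser front old [101.3 100.9 101.7] [100.2 101.  100.9]
riser back old [-98.6 -99.1 -98.7] [-100.6  -99.6]
board front old [141.5 140.4 141.2 140.7 140.9]
board line old [-36.9 -37.2 -36.5 -37.7 -36.8]
board front now (riser frame) [279.9 280.1 280.4 280.3 280.3 279.9 280.3]
```

The line is within about 1 mm of the riser edge, the board is square to the riser and held flat with about 13 N. Handing in.

```bash
python3 -c "
from h import *
print(hand_in())"
```

```text
the job is handed in; nothing more can be done
None
```

The job is handed in. The crucible is upright in the hole with its collar flat, the board is out with its line about 1 mm or less from the riser edge and the crucible above the dish, and the arm is still holding the board flat on the riser.

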